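Fit the battery pack of a bench scale

TASK

The bench scale needs its battery pack. With the blade of the T-shaped scraper, lever up the hinged cover that closes the battery bay, put the scraper back down on the bench clear of the base plate, slide the flat pack straight into the bay until it is fully home, and shut the cover over it. Leave the dish, the beaker and the bottle standing where they are.

Things in the scene. Friction and masses are not known exactly. Their poses are not given: they have to be found in the camera images.
- station: Weighing station, fixed: flat aluminium base plate, 360 mm across (its y), x = -140 to +330 mm, top face 10 mm above the bench, with a low grey bench scale on it. Origin at bench level, 50 mm before the battery bay's mouth on the bay's centre line; x points into the bay (away from the robot), y left, z up. Scale housing and platform: x = +155 to +320 mm, 260 mm wide, 62 mm above the bench
- mouth (a point): Bottom middle of the battery bay's mouth, on the base plate; axes as station. The bay is the low grey block, 128 mm wide, top 40 mm above the bench, in front of the scale housing: a slot 93 mm wide, 19.5 mm high, 105 mm deep, its floor the base plate. Two flared guides, 20 mm high, stand up to 18 mm out before the mouth and widen the entry to about 110 mm
- back_stop (a point): Bottom middle of the bay's closed inner end, 105 mm beyond the mouth; the pack's leading end meets it when fully home (pack origin at station x = +100 mm, rear end standing 5 mm out of the mouth, behind the shut skirt)
- cover (a joint): Angle (rad) of the bay's steel cover: 0 shut, 1.9 fully open, leaning back towards the housing. A leaf 80 mm long, 110 mm wide, 4 mm thick lies on the bay from the hinge towards the robot; at its front edge an 88 mm wide, 3 mm thick skirt is bent down and bars the mouth. The stiff hinge holds the cover at any angle; about 1 N at the lip moves it
- cover_hinge (a point): Middle of the cover's hinge line, which is level along the station's y: at station x = +110 mm, 40.5 mm above the bench; it is also the underside of the leaf
- cover_lip (a point): Middle of the lower edge of the cover's skirt (moves with the cover). Relative to the hinge when shut: 78.5 mm towards the robot, 18 mm lower; so 18.5 mm before the mouth (clear of the bay's roof) and 22.5 mm above the bench, leaving a gap 12.5 mm high over the base plate for the blade
- pack: Battery pack: flat grey plastic slab 110 mm long (its x), 90 mm wide (y), 16 mm thick, 0.3 to 0.5 kg, loose on the base plate, left or right of the bay's line, too wide for the gripper, turned up to 20 degrees. Origin at the centre of its underside; three brass contacts on top mark the end (+x) that goes in first and already faces roughly into the bay
- scraper: T-shaped hand scraper lying flat on the bench, left or right of the base plate: a black bar handle, 80 mm long (its y), 16 mm thick (x), 30 mm high, with a flat steel blade, 30 mm wide and 3 mm thick, standing out 102 mm from the middle of the handle's front face at the level of its underside. 90 g. Origin: centre of the handle's underside; x towards the blade (roughly away from the robot)
- scraper_tip (a point): End of the scraper's blade, 110 mm from the handle's centre along its x, 1.5 mm above the underside
- dish: Low round steel dish, 66 mm across, 24 mm high, on the base plate across the bay's line from the pack; origin at the centre of its underside. To be left alone
- beaker: Open steel beaker, 70 mm across, 75 mm high, on the bench across the base plate from the scraper; origin at the centre of its underside. To be left alone
- bottle: amber bottle with a black cap, 70 mm across, 150 mm high, on the bench at the far left; origin at the centre of its underside. To be left alone
Things that resemble listed ones, but are neither listed nor needed, are in the scene too. Of the things shaped like the pack, the grey one is meant.

How it is judged:
By the outcome, as a careful person would: the job done as asked, in the order asked, and still so for the second after the job is handed in, with the robot touching nothing.
It also fails if it takes over 72 s, if anything falls off the work surface, if the arm or the gripper's body presses on something with over 40 N, if the wrist force passes 120 N, or if a joint passes its speed limit or range.

ROBOT

A 6-joint arm with a two-finger parallel gripper is mounted at the origin on the work surface. World frame = base frame: x ahead of the robot, y to its left, z up, the work surface at z = 0. Lengths are in m, angles in rad, forces in N, time in s.
With the tool pointing down it reaches from about 0.375 to 0.9 m from the base axis. Payload 3.1 kg.
Tool frame: the origin (TCP) lies between the finger pads; the fingertips stand 22 mm ahead of it and the grasp point (between the pads) lies 3 mm ahead of it; z points along the fingers, y is the line along which they close (so a half turn about z gives the same grasp; the last joint's range is limited). The gripper opens to 87 mm and grips with 3 to 60 N. Pads are 19 mm wide; open, the fingers measure 117 mm over their backs; the gripper's body (75 mm by 190 mm) begins 51 mm behind the grasp point.
Start: joints at [-1.369, 0.527, 1.433, -0, 1.181, -0.178], TCP at [0.232, -0.58, 0.218] pointing down, gripper open.
Joint ranges: [-3.08, 3.08], [-0.75, 2.2], [0.22, 2.44], [-1.43, 4.57], [0, 2.65], [-2.85, 2.85]. Speed limits (rad/s): [2.79, 2.79, 3.14, 3.14, 3.14, 3.14].

INTERFACE

Orientations are given as a unit quaternion [x, y, z, w].
In Python, from rig import robot gives the robot as it stands.
- The arm moves only by the tool move_arm, never from a script. Its argument "series" is text: rows parted by semicolons, each of 6 numbers parted by spaces: the shift along the tool's x, y, z in mm, then the turn, a rotation vector about the tool's x, y, z in degrees. In form: dx dy dz ax ay az; .... A call has 1 to 8 rows; each row is the pose to reach, as a shift and turn from the pose commanded when the call began, along the tool's axes at that moment; what a row does not reach only later rows make up. A row lasts 1/12 s, in which the tool goes at most 41.7 mm and 7.16 degrees, less where a joint would pass 70% of its speed; a pose out of reach is approached as far as the arm can. A call with a gripper value outside its range is refused whole. "jaw" is the opening, from 0 (shut) to 1 (fully open), set as the call begins (left out, the last holds). The fingers move at their own pace and stop on an object; "newtons" is the grip in N (left out, the last holds). Time passes only in rows, so rows that repeat a pose let the fingers close. It gives the time, the measured TCP pose, the force, the opening and the grip force at its end, in the units of the state.
- robot.get_obs(): the state, without advancing time (a new reading comes with each control period).
- robot.camera(name): name is "side" or "top"; returns a dict with "img" (384x512x3 uint8, red, green, blue), "mtx" (3x3 intrinsics, pixels), "world_to_cam" (4x4, takes a point from world to camera coordinates). Camera axes: x right, y down, z forward; pixel columns grow to the right and rows downward; lengths in m; the calibration is good to about 2 mm. A picture is of the moment at which its call begins. There is no depth.
- robot.hand_in(): hands the job in; it is judged then, once.
Trained networks look in a picture, given as the dict that the camera call returned (one of the last four; its "shot" number tells which), for a name from the list of things; names that differ only in an ending like _2 or _b are one class to them, and where a whole thing is asked for, a point or a joint stands for the part that bears it (a point fixed in the world has none). Each returns a list of dicts, best first, with "p" (0 to 1); they miss things now and then, are a little off and sometimes report something else, mostly with a low value. They report only what shows in the picture. A call takes as long as a camera call. They do not tell look-alikes from the thing itself.
- robot.search_frame(picture, thing): "xyz" ([x, y, z] in m, in world coordinates, good to about 4 mm: the middle of the surface that is visible of it).
- robot.tip_of(picture, thing): "xyz" ([x, y, z] in m, in world coordinates, good to about 4 mm: a listed point, or the origin of a listed thing).
The state is a dict: "time": time; "q": joint angles; "joint_velocities": joint speeds; "joint_torque": joint torques, N m; "position": TCP position; "tool_rot": TCP orientation; "ft_force": force on the tool from outside, world axes, zero at the start; "moment": the same for the moment, N m; "grip_width": finger opening in m; "grip_force": force on a finger pad.
Only numpy, scipy, OpenCV 4.12 (cv2) and the standard library are available. Lean on these libraries where they do the work, as an engineer would, in place of code of your own. Each camera call takes 0.05 s, during which the arm holds its last target. There are 200 camera calls.

## Working session

There is one attempt and no reset: what is moved stays moved. The work goes in short steps, Python scripts to look and compute and a tool call to move; the robot and the scene stay as the last step left them, time stands still between calls to the robot, and variables do not carry over. Pictures are saved under pics/ and viewed, at most 10 in all, crops included, and the job is handed in when it is done.

Besides the shell and the picture viewer there is one more tool, called as name(argument=value, ...) on one line, values as JSON. move_arm: Moves the arm, as the interface text tells. Its arguments: {"type":"object","properties":{"series":{"type":"string"},"jaw":{"type":"number"},"newtons":{"type":"number"}},"required":["series"]}

```bash
ls; mkdir -p pics
cat > h.py <<'E'
from rig import robot
import numpy as np, cv2
from scipy.spatial.transform import Rotation as R
def save(c,n): cv2.imwrite(f'pics/{n}.png',c['img'][:,:,::-1])
def proj(c,p):
    p=np.atleast_2d(p); q=(c['world_to_cam']@np.c_[p,np.ones(len(p))].T)[:3]; u=c['mtx']@q; return (u[:2]/u[2]).T
def ray(c,uv,z):
    "pixels -> world points on plane z"
    uv=np.atleast_2d(uv).astype(float); W=np.linalg.inv(c['world_to_cam']); o=W[:3,3]
    d=(W[:3,:3]@np.linalg.inv(c['mtx'])@np.c_[uv,np.ones(len(uv))].T).T
    return o+d*((z-o[2])/d[:,2])[:,None]
E
python3 - <<'E'
from h import *
np.set_printoptions(precision=4,suppress=True)
o=robot.get_obs(); print(o['position'],o['tool_rot'])
a=robot.camera('top'); b=robot.camera('side')
save(a,'t0'); save(b,'s0')
for n,c in(('top',a),('side',b)):
  for t in ['station','mouth','back_stop','cover_hinge','cover_lip','pack','scraper','scraper_tip','dish','beaker','bottle']:
    print(n,t,[(np.round(d['xyz'],4).tolist(),round(d['p'],2)) for d in robot.tip_of(c,t)[:3]])
cv2.imwrite('pics/b0.png',np.vstack([a['img'],b['img']])[:,:,::-1][:, :])
E
```

```text
pics
[ 0.2316 -0.5797  0.2166] [ 0.982   0.1888 -0.     -0.0011]
top station [([0.5605, -0.0463, -0.0024], 0.94)]
top mouth [([0.6617, -0.0376, 0.0365], 0.63), ([0.6067, -0.0458, 0.0094], 0.57), ([0.4798, 0.3413, 0.0017], 0.34)]
top back_stop []
top cover_hinge []
top cover_lip [([0.5886, -0.0411, 0.024], 0.87)]
top pack [([0.3362, 0.3652, -0.0021], 0.7), ([0.299, 0.1776, 0.0017], 0.68), ([0.4743, 0.0749, 0.0087], 0.58)]
top scraper [([0.4602, -0.3447, 0.0001], 0.98), ([0.4784, 0.073, 0.0088], 0.68)]
top scraper_tip [([0.5734, -0.348, -0.0025], 0.85)]
top dish [([0.4998, -0.1677, 0.006], 0.95)]
top beaker [([0.4793, 0.3421, 0.0022], 0.56)]
top bottle [([0.7172, 0.3454, 0.0025], 0.63)]
side station [([0.5547, -0.0498, 0.0023], 0.87)]
side mouth [([0.6023, -0.0436, 0.0119], 0.69)]
side back_stop [([0.7103, -0.0298, 0.0127], 0.62), ([0.5555, -0.05, 0.0019], 0.38), ([0.5717, -0.3527, 0.001], 0.2)]
side cover_hinge [([0.5843, -0.0445, 0.0193], 0.69)]
side cover_lip [([0.5873, -0.0461, 0.0212], 0.56)]
side pack [([0.2734, -0.2132, 0.003], 0.74), ([0.3335, 0.3633, -0.0054], 0.73), ([0.3046, 0.1805, 0.0046], 0.65)]
side scraper [([0.4635, -0.3496, -0.0013], 0.46)]
side scraper_tip [([0.4946, -0.1632, 0.01], 0.29)]
side dish [([0.4967, -0.1671, 0.0113], 0.52)]
side beaker [([0.4805, 0.3361, 0.0003], 0.8)]
side bottle [([0.7213, 0.3466, 0.0015], 0.85)]
```

View pics/t0.png

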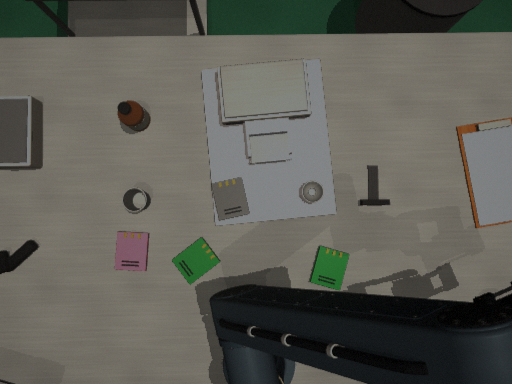

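View pics/s0.png

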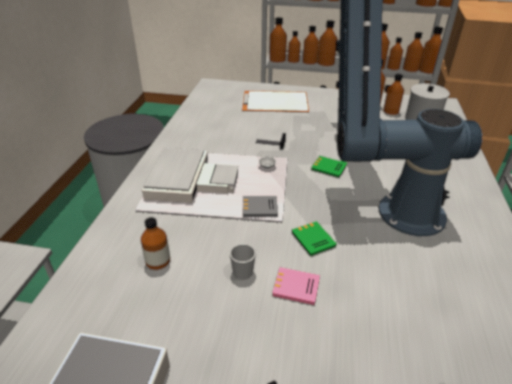

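The top picture shows the plate with corners at about (202,70), (320,58), (336,214), (216,225). The grey pack is at (230,198), left of the bay at (268,146). The dish is at (312,191), the scraper at (375,190), and two green packs and one pink pack are look-alikes. The side view agrees with this.

Run:
```python
from h import *
np.set_printoptions(precision=4,suppress=True)
im=cv2.imread('pics/t0.png')
cr=im[50:235,195:395]; cv2.imwrite('pics/c1.png',cv2.resize(cr,None,fx=3.2*1.25*0.8,fy=3.2,interpolation=cv2.INTER_CUBIC))
c=robot.camera('top'); s=robot.camera('side')
g=cv2.cvtColor(im,cv2.COLOR_BGR2GRAY)
K=np.float32([[202,70],[320,58],[336,214],[216,225]]).reshape(-1,1,2)
p=cv2.cornerSubPix(g,K.copy(),(4,4),(-1,-1),(3,50,.01)).reshape(-1,2); P=ray(c,p,.01);print(p,P)
print([np.linalg.norm(P[i]-P[i-1]) for i in range(4)])
hsv=cv2.cvtColor(im,cv2.COLOR_BGR2HSV)
for y,x in ((130,215),(200,225),(210,300),(150,350),(190,373),(203,370),(148,270),(85,265)): print((x,y),im[y,x],hsv[y,x])
```

```text
[[201.3244  71.5508]
 [319.3087  59.7114]
 [335.8295 213.317 ]
 [216.     225.    ]] [[ 0.8634  0.1567  0.01  ]
 [ 0.8955 -0.1982  0.01  ]
 [ 0.4327 -0.2357  0.01  ]
 [ 0.4046  0.1181  0.01  ]]
[np.float64(0.4604304912608156), np.float64(0.3563523619508892), np.float64(0.4642629299635659), np.float64(0.354894167357416)]
(215, 130) [134 134 131] [ 90   6 134]
(225, 200) [81 87 91] [18 28 91]
(300, 210) [133 131 129] [105   8 133]
(350, 150) [108 117 121] [ 21  27 121]
(373, 190) [46 47 51] [ 6 25 51]
(370, 203) [29 32 32] [30 24 32]
(270, 148) [131 133 130] [ 70   6 133]
(265, 85) [120 132 130] [ 35  23 132]
```

View pics/c1.png

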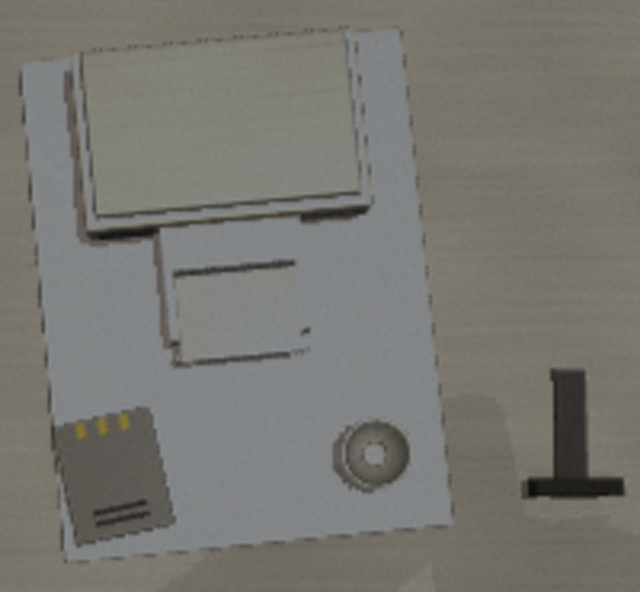

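Crop (3.2x): plate outline is clear; the leaf spans (175,270)-(300,355), the pack corners are about (57,425), (148,407), (174,522), (78,545), and the scraper handle is at (523-624,488) with its tip at (568,370). Next I refine the poses with edge fits.

```bash
cat > fit.py <<'E'
from h import *
from scipy.optimize import least_squares
def world(pose,P): # pose x,y,yaw ; P Nx3 local
    x,y,a=pose; c,s=np.cos(a),np.sin(a); P=np.asarray(P,float)
    return np.c_[x+c*P[:,0]-s*P[:,1], y+s*P[:,0]+c*P[:,1], P[:,2]]
def fit(cams,pose,segs,n=25,w=4,it=6):
    "segs: list of (a,b) local 3d line segments; match to strongest image edge within w px"
    gs=[cv2.GaussianBlur(cv2.cvtColor(c['img'],cv2.COLOR_RGB2GRAY).astype(np.float32),(0,0),.7) for c in cams]
    L=np.concatenate([np.linspace(a,b,n+2)[1:-1] for a,b in segs]); D=np.repeat([np.subtract(b,a)/np.linalg.norm(np.subtract(b,a)) for a,b in segs],n,0)
    for k in range(it):
        ww=max(1.5,w*(.7**k)); obs=[]
        for c,g in zip(cams,gs):
            p=proj(c,world(pose,L)); q=proj(c,world(pose,L+.002*D)); t=q-p; t/=np.linalg.norm(t,axis=1)[:,None]; nn=np.c_[-t[:,1],t[:,0]]
            o=np.arange(-ww-1,ww+1.01,.25); S=p[:,None]+o[None,:,None]*nn[:,None]
            v=cv2.remap(g,S[...,0].astype(np.float32),S[...,1].astype(np.float32),cv2.INTER_LINEAR)
            G=np.abs(v[:,4:]-v[:,:-4]); j=G.argmax(1); off=o[2:-2][j]; obs.append((c,p+off[:,None]*nn,nn,G.max(1)>8))
        f=lambda z: np.concatenate([(np.sum((proj(c,world(z,L))-m)*nn,1))[ok] for c,m,nn,ok in obs])
        r=least_squares(f,pose,loss='soft_l1',f_scale=.4,x_scale=[.01,.01,.05]); pose=r.x
    e=f(pose); return pose,np.sqrt(np.median(e**2)),len(e)
def rect(x0,x1,y0,y1,z): 
    c=[(x0,y0,z),(x1,y0,z),(x1,y1,z),(x0,y1,z)]; return [(c[i],c[(i+1)%4]) for i in range(4)]
PLATE=rect(-.14,.33,-.18,.18,.01)
def local(pose,p): 
    d=np.asarray(p,float)[:2]-pose[:2]; a=pose[2]; return np.array([np.cos(a)*d[0]+np.sin(a)*d[1],-np.sin(a)*d[0]+np.cos(a)*d[1]])
E
python3 - <<'E'
from fit import *
np.set_printoptions(precision=4,suppress=True)
c=robot.camera('top'); s=robot.camera('side')
pk=rect(-.055,.055,-.045,.045,.026)
sc=rect(-.008,.008,-.04,.04,.03)[:]+[((.03,.015,.003),(.11,.015,.003)),((.03,-.015,.003),(.11,-.015,.003)),((.11,-.015,.003),(.11,.015,.003))]
for nm,cams in (('top',[c]),('side',[s]),('both',[c,s])):
    print(nm,'plate',*fit(cams,[.556,-.046,.082],PLATE))
    print(nm,'pack',*fit(cams,[.476,.073,.2],pk,w=3))
    print(nm,'scr',*fit(cams,[.461,-.345,-.0],sc,w=3))
E
```

```text
top plate [ 0.5585 -0.0469  0.0795] 0.27391104245569575 67
top pack [0.482  0.0757 0.2099] 0.5090196760858104 100
top scr [ 0.4642 -0.3478 -0.0241] 0.34373124136411426 167
side plate [ 0.557  -0.0448  0.0789] 0.26046476033872235 67
side pack [0.4794 0.0811 0.1864] 0.4807016557375605 100
side scr [ 0.4608 -0.3486  0.0368] 0.25066897899579405 161
both plate [ 0.558  -0.0465  0.0813] 0.49153256830356656 137
both pack [0.4808 0.077  0.2004] 0.38443175932270435 200
both scr [ 0.4628 -0.3487 -0.0085] 0.48653722506731456 332
```

```bash
cat > rel.py <<'E'
from fit import *
ST=np.array([.558,-.0465,.080])
def down(psi): # tool pointing down, tool x at world angle psi(rad)
    return R.from_matrix(np.array([[np.cos(psi),np.sin(psi),0],[np.sin(psi),-np.cos(psi),0],[0,0,-1]]))
def show(p0,r0,targets):
    for p,r in targets:
        d=r0.inv().apply(np.asarray(p)-p0)*1000; a=(r0.inv()*r).as_rotvec(degrees=True); print(np.round(np.r_[d,a],1))
def st(x,y,z): return np.r_[world(ST,[[x,y,0]])[0,:2],z]
E
python3 - <<'E'
from rel import *
np.set_printoptions(precision=4,suppress=True)
o=robot.get_obs(); p0=o['position']; r0=R.from_quat(o['tool_rot'])
r=down(np.radians(89)); show(p0,r0,[([.463,-.348,.12],r)])
show(np.array([.463,-.348,.12]),r,[([.463,-.348,.027],r)])
E
```

```text
[ 300.9 -130.1   97.6   -0.    -0.   -67.2]
[ 0.  0. 93.  0.  0.  0.]
```

move_arm(series="301 -130 98 0 0 -67;301 -130 98 0 0 -67;301 -130 98 0 0 -67;301 -130 98 0 0 -67;301 -130 98 0 0 -67;301 -130 98 0 0 -67;301 -130 98 0 0 -67;301 -130 98 0 0 -67", jaw=1)

```text
time: 2.07
position: [0.4583, -0.3528, 0.1218]
tool_rot: [0.769, 0.639, 0.0, 0.0]
ft_force: [-0.2, -0.2, 0.3]
grip_width: 0.0872
grip_force: 0.0
```

Run:
```python
from rel import *
np.set_printoptions(precision=4,suppress=True)
o=robot.get_obs(); p0=o['position']; r0=R.from_quat(o['tool_rot']); print(o['time'],p0,r0.as_matrix()[:,0])
r=down(np.radians(89)); show(p0,r0,[([.463,-.348,.12],r)])
```

```text
2.0667 [ 0.4583 -0.3528  0.1218] [ 0.184   0.9829 -0.0004]
[ 5.6  3.7  1.8  0.   0.  -9.6]
```

move_arm(series="6 4 2 0 0 -9.6;6 4 2 0 0 -9.6;6 4 2 0 0 -9.6")

```text
time: 2.32
position: [0.463, -0.3478, 0.1197]
tool_rot: [0.714, 0.7, -0.0, -0.0]
ft_force: [-0.2, -0.4, 0.0]
grip_width: 0.0869
grip_force: 0.0
```

Run:
```python
from rel import *
np.set_printoptions(precision=4,suppress=True)
c=robot.camera('top'); o=robot.get_obs(); print(o['position'],R.from_quat(o['tool_rot']).as_matrix()[:,0])
s=robot.camera('side')
a=c['img'][140:260,320:480]; b=s['img'][60:180,220:380]
cv2.imwrite('pics/g1.png',cv2.resize(np.hstack([a,b]),None,fx=2.5,fy=2.5,interpolation=cv2.INTER_CUBIC)[:,:,::-1])
```

```text
[ 0.4626 -0.3486  0.12  ] [ 0.0234  0.9997 -0.0001]
```

View pics/g1.png

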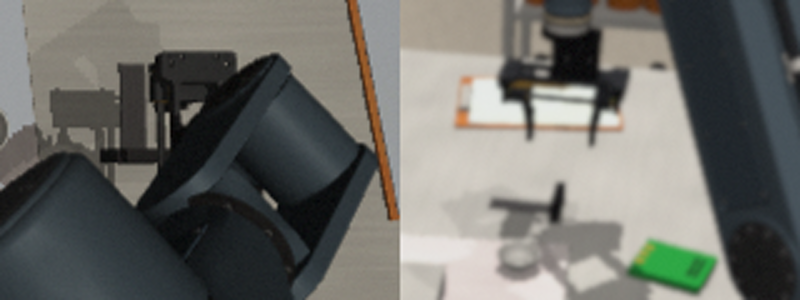

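The crop shows the jaws in line with the blade above the scraper. I descend and grip.

move_arm(series="0 0 30 0 0 0;0 0 60 0 0 0;0 0 85 0 0 0;0 0 92 0 0 0;0 0 92 0 0 0")

```text
time: 2.83
position: [0.4607, -0.3486, 0.0264]
tool_rot: [0.716, 0.698, 0.0, -0.002]
ft_force: [-0.1, 0.7, 0.4]
grip_width: 0.0872
grip_force: 0.0
```

move_arm(series="0 0 0 0 0 0;0 0 0 0 0 0;0 0 0 0 0 0;0 0 0 0 0 0;0 0 0 0 0 0;0 0 0 0 0 0", jaw=0, newtons=40)

```text
time: 3.33
position: [0.4625, -0.3493, 0.0288]
tool_rot: [0.715, 0.699, -0.0, 0.001]
ft_force: [-0.4, 0.7, -0.2]
grip_width: 0.055
grip_force: 0.0
```

move_arm(series="0 0 0 0 0 0;0 0 0 0 0 0;0 0 0 0 0 0;0 0 0 0 0 0;0 0 0 0 0 0;0 0 0 0 0 0;0 0 0 0 0 0;0 0 0 0 0 0")

```text
time: 4.0
position: [0.4622, -0.349, 0.028]
tool_rot: [0.715, 0.699, 0.0, -0.0]
ft_force: [0.1, 1.0, 0.3]
grip_width: 0.0035
grip_force: 0.0
```

move_arm(series="0 0 0 0 0 0;0 0 -30 0 0 0;0 0 -60 0 0 0;0 0 -90 0 0 0;0 0 -90 0 0 0")

```text
time: 4.42
position: [0.465, -0.3519, 0.1236]
tool_rot: [0.715, 0.699, -0.0, 0.006]
ft_force: [0.7, -1.0, 0.9]
grip_width: 0.0005
grip_force: 0.0
```

Run:
```python
from rel import *
np.set_printoptions(precision=4,suppress=True)
c=robot.camera('top'); s=robot.camera('side'); o=robot.get_obs(); p0=o['position'];r0=R.from_quat(o['tool_rot']); print(o['time'],p0,r0.as_matrix()[:,0],o['grip_width'],o['grip_force'])
for k in (c,s): print([(np.round(d['xyz'],4),d['p']) for d in robot.tip_of(k,'scraper_tip')+robot.tip_of(k,'scraper')])
a=c['img'][110:230,300:460]; b=s['img'][60:180,200:360]
cv2.imwrite('pics/g2.png',cv2.resize(np.hstack([a,b]),None,fx=2.5,fy=2.5,interpolation=cv2.INTER_CUBIC)[:,:,::-1])
r=down(ST[2]+np.pi/2); show(p0,r0,[(st(-.105,0,.12),r)])
```

```text
4.5167 [ 0.4628 -0.3496  0.1195] [ 0.0234  0.9997 -0.0024] 0.0006580391502156744 0.0
[(array([ 0.5733, -0.349 , -0.0002]), 0.7), (array([ 0.4614, -0.3491,  0.0011]), 0.64)]
[(array([ 0.5683, -0.353 ,  0.0007]), 0.52), (array([ 0.4627, -0.3504, -0.0013]), 0.51)]
[294.5 -16.3  -1.3   0.1   0.1  -5.9]
```

View pics/g2.png

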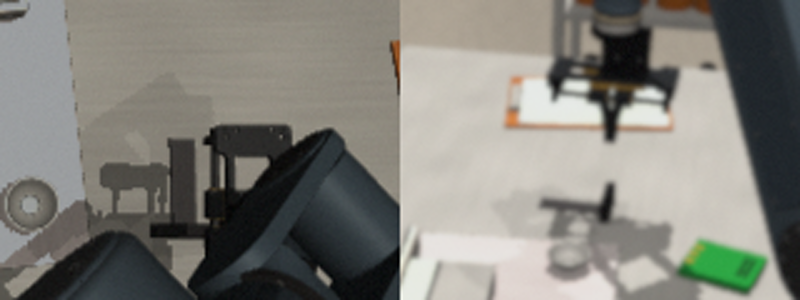

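Run:
```python
from rel import *
np.set_printoptions(precision=1,suppress=True)
c=robot.camera('top'); s=robot.camera('side'); o=robot.get_obs(); p0=o['position'];r0=R.from_quat(o['tool_rot'])
H=np.array([.463,-.349,.03])
for k,(x,y) in ((c,(300,110)),(s,(200,60))):
    print('tip',(proj(k,p0+[0,0,-.022])-[x,y])*2.5,'body',(proj(k,p0+[0,0,.05])-[x,y])*2.5,'handle top',(proj(k,H)-[x,y])*2.5, 'handle under tcp at 0.03',(proj(k,[*p0[:2],.03])-[x,y])*2.5)
    print(np.linalg.inv(k['world_to_cam'])[:3,3]*1000)
```

```text
tip [[205.4 230.2]] body [[226.5 228.2]] handle top [[189.1 230.6]] handle under tcp at 0.03 [[188.5 231.9]]
[ 433.6    4.2 1248.6]
tip [[209.1 157.2]] body [[211.3 114.9]] handle top [[206.3 193.1]] handle under tcp at 0.03 [[207.2 193.4]]
[ 312.2 1085.   860.2]
```

Run:
```python
from rel import *
c=robot.camera('top'); s=robot.camera('side'); o=robot.get_obs(); p0=o['position'];print(p0, o['q'])
out=[]
for k,(x,y) in ((c,(355,150)),(s,(255,75))):
    im=cv2.resize(k['img'][y:y+75,x:x+65],None,fx=6,fy=6,interpolation=cv2.INTER_CUBIC)
    im=np.clip(im.astype(float)*1.6,0,255).astype(np.uint8)
    for z,col in ((-.022,(255,0,0)),(0,(0,255,0)),(.048,(0,0,255)),(-.0897,(255,255,0))):
        u=(proj(k,p0+[0,0,z])[0]-[x,y]+.5)*6; cv2.drawMarker(im,tuple(int(v) for v in u),col,cv2.MARKER_CROSS,12,1)
    out.append(im)
cv2.imwrite('pics/g3.png',np.hstack(out)[:,:,::-1])
```

```text
[ 0.46177214 -0.34859755  0.1170922 ] [-8.39693636e-01  5.99185805e-01  1.63966381e+00  2.28573323e-05
  9.04674417e-01 -8.16232806e-01]
```

View pics/g3.png

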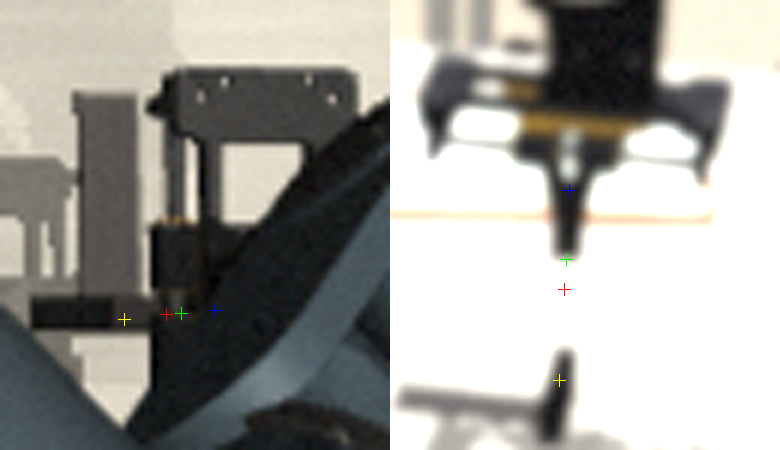

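Run:
```python
from rel import *
c=robot.camera('top'); s=robot.camera('side'); o=robot.get_obs(); p0=o['position'];print(p0)
print(proj(s,p0+[0,0,-.022]),proj(s,p0))
g=s['img'].mean(2).astype(int); print(g[106:138:1,338:362])
print(proj(c,p0+[0,0,-.022]),proj(c,p0)); g=c['img'].mean(2).astype(int); print(g[184:208,374:396])
```

```text
[ 0.46195831 -0.34878075  0.11748468]
[[283.53337715 122.66098297]] [[283.80073528 117.58111559]]
[[ 42  38  37  38  39  37  39  36  37  37  40  37  38  38  36  37  38  39
   39  40  43  42  42  44]
 [ 42  40  40  37  37  39  38  38  39  37  36  37  37  37  39  36  37  37
   38  43  42  43  44  44]
 [ 43  41  39  38  39  38  38  37  40  37  38  37  38  37  40  38  37  41
   40  43  46  42  42  44]
 [ 44  42  37  38  38  37  37  39  39  38  38  37  39  38  38  36  37  39
   43  46  46  43  41  43]
 [ 46  42  41  40  39  38  39  39  38  39  39  38  37  36  39  38  37  38
   42  42  43  43  41  44]
 [ 47  41  38  38  38  38  38  39  37  40  38  37  39  39  37  37  37  38
   40  40  40  43  43  41]
 [ 50  42  40  41  41  39  38  40  38  36  38  37  37  36  38  38  38  37
   38  39  41  40  41  42]
 [ 55  47  44  42  43  40  40  38  37  37  37  38  37  37  38  39  38  37
   37  38  40  43  42  41]
 [ 64  46  41  42  44  41  40  38  37  37  36  37  38  37  39  40  39  38
   41  38  37  40  43  42]
 [ 73  48  42  41  38  39  38  39  38  37  37  37  38  37  38  39  37  38
   38  39  39  39  
[... 3823 characters left out ...]
9  29  10  14  11  13  14  16
   15  16  16  15]
 [ 30  31  31  31  31  29  32  27  15  24  39  30  13  15  12  16  18  16
   16  16  14  15]
 [ 31  30  31  30  30  28  23  16  14  18  22  19  16  14  18  14  12  17
   16  16  16  14]
 [ 32  32  30  30  30  29  15  10  16  15  15  19  17  14  17  16  13  16
   17  16  14  14]
 [ 27  24  24  25  25  24  13   8  13  17  16  17  16  17  14  16  16  15
   16  15  16  14]
 [ 63  61  62  61  62  60  16   9  14  17  17  15  14  17  17  15  14  14
   14  15  17  15]
 [116 116 113 115 118 107  27  10  15  16  18  13  19  14  19  16  15  20
   14  12  15  17]
 [124 122 126 124 125 116  28   7  12  17  13  16  16  14  14  16  16  19
   14  14  14  16]]
```

Run:
```python
from rel import *
s=robot.camera('side'); o=robot.get_obs(); print(o['position'])
g=s['img'].mean(2).astype(int)
for r in range(98,140): print(r,g[r,274:294])
# reference check of geometry: width of finger etc
p0=o['position']
for z in (-.022,-.01,0,.02,.048): print(z,proj(s,p0+[0,0,z]))
```

```text
[ 0.46202352 -0.34889056  0.11767368]
98 [130 102  65  39  30  32  30  36  51  72  99  97  75  47  35  33  38  38
  49  87]
99 [109  80  47  29  28  23  27  35  50  67  81  74  53  36  29  30  29  29
  46  81]
100 [143 100  59  39  36  31  29  34  53  69  83  73  47  29  26  27  26  33
  49  77]
101 [183 140 100  84  75  60  43  37  49  84 114 102  64  35  30  31  32  43
  71 103]
102 [211 186 161 146 135 114  79  46  47  96 135 125  79  37  35  52  57  72
 108 150]
103 [226 219 207 199 191 169 122  68  42  87 127 121  80  42  58  92 111 124
 154 191]
104 [229 228 226 225 221 202 151  84  40  62  92  91  64  49  91 141 170 182
 197 216]
105 [230 229 229 229 227 214 165  95  42  36  50  54  42  57 117 178 210 218
 222 227]
106 [230 229 230 230 228 216 169 104  46  24  23  24  30  73 139 196 222 227
 228 229]
107 [229 229 229 228 227 217 174 111  55  25  23  19  36  90 156 205 224 228
 228 229]
108 [223 224 223 223 222 213 176 118  59  25  23  21  43 100 165 207 222 225
 225 225]
109 [202 202 201 201 200 190 163 116  62  29  21  23  43  99 158 193 204 206
 206 206]
110 [167 165 162 162
[... 2065 characters left out ...]
2]
134 [195 194 193 193 194 194 187 164 122  78  67 106 158 187 198 200 201 202
 201 201]
135 [196 195 194 195 195 195 184 152 104  57  49  98 156 188 200 200 202 201
 201 202]
136 [197 197 197 195 197 195 181 141  89  47  46  98 156 189 198 201 201 201
 201 201]
137 [198 197 197 197 199 194 171 127  74  38  46 100 156 188 198 201 202 201
 201 202]
138 [193 194 196 196 195 186 158 108  59  32  48 101 157 189 199 201 201 200
 201 200]
139 [181 184 186 187 186 173 137  85  42  24  45 100 157 187 197 198 198 198
 199 200]
-0.022 [[283.52266711 122.60300469]]
-0.01 [[283.66791168 119.84215974]]
0 [[283.78994023 117.52261071]]
0.02 [[284.03674377 112.83130774]]
0.048 [[284.38855601 106.14397341]]
```

The jaws closed on nothing. In the side view the fingertips end at about TCP level (row 118), roughly 22 mm higher than stated. I'll check by touching the bench behind the handle.

move_arm(series="0 -40 0 0 0 0;0 -65 35 0 0 0;0 -65 70 0 0 0;0 -65 94 0 0 0;0 -65 98 0 0 0;0 -65 100 0 0 0;0 -65 100 0 0 0")

```text
time: 5.65
position: [0.3977, -0.3479, 0.0184]
tool_rot: [0.715, 0.699, -0.0, 0.0]
ft_force: [0.8, 0.3, 0.4]
grip_width: 0.0001
grip_force: 0.0
```

move_arm(series="0 0 1 0 0 0;0 0 2 0 0 0;0 0 3 0 0 0;0 0 4 0 0 0;0 0 4 0 0 0")

```text
time: 6.07
position: [0.3974, -0.3476, 0.0145]
tool_rot: [0.715, 0.699, -0.0, 0.0]
ft_force: [-0.0, -0.1, -0.2]
grip_width: 0.0004
grip_force: 0.0
```

Stated tip would already be 8 mm below the bench, and there is no force. I keep going.

move_arm(series="0 0 2 0 0 0;0 0 4 0 0 0;0 0 6 0 0 0;0 0 8 0 0 0;0 0 8 0 0 0")

```text
time: 6.48
position: [0.3969, -0.3472, 0.0056]
tool_rot: [0.715, 0.699, 0.0, -0.0]
ft_force: [0.3, 0.0, -0.6]
grip_width: 0.0007
grip_force: 0.0
```

move_arm(series="0 0 1 0 0 0;0 0 2 0 0 0;0 0 2 0 0 0")

```text
time: 6.73
position: [0.3971, -0.3474, 0.0039]
tool_rot: [0.715, 0.699, 0.0, -0.0]
ft_force: [0.3, 0.3, -0.3]
grip_width: 0.0004
grip_force: 0.0
```

move_arm(series="0 0 1 0 0 0;0 0 2 0 0 0;0 0 2 0 0 0")

```text
time: 6.98
position: [0.3971, -0.3474, 0.0019]
tool_rot: [0.715, 0.699, 0.0, -0.0]
ft_force: [0.4, -0.1, -0.4]
grip_width: 0.0004
grip_force: 0.0
```

move_arm(series="0 0 1 0 0 0;0 0 2 0 0 0;0 0 2 0 0 0")

```text
time: 7.23
position: [0.3971, -0.3474, -0.0001]
tool_rot: [0.715, 0.699, 0.0, -0.0]
ft_force: [-1.1, -0.8, -0.2]
grip_width: 0.0001
grip_force: 0.0
```

move_arm(series="0 0 1 0 0 0;0 0 2 0 0 0;0 0 2 0 0 0")

```text
time: 7.48
position: [0.3971, -0.3474, -0.0021]
tool_rot: [0.715, 0.699, 0.0, -0.0]
ft_force: [-0.7, -0.0, 0.2]
grip_width: 0.0007
grip_force: 0.0
```

move_arm(series="0 0 1 0 0 0;0 0 1 0 0 0")

```text
time: 7.65
position: [0.3971, -0.3474, -0.003]
tool_rot: [0.715, 0.699, 0.0, -0.0]
ft_force: [0.8, 1.4, -0.2]
grip_width: 0.0002
grip_force: 0.0
```

move_arm(series="0 0 1 0 0 0;0 0 1 0 0 0")

```text
time: 7.82
position: [0.3971, -0.3474, -0.004]
tool_rot: [0.715, 0.699, 0.0, -0.0]
ft_force: [-0.3, 0.8, -0.7]
grip_width: 0.0004
grip_force: 0.0
```

move_arm(series="0 0 1 0 0 0;0 0 1 0 0 0")

```text
time: 7.98
position: [0.3972, -0.3475, -0.0046]
tool_rot: [0.715, 0.699, -0.0, 0.0]
ft_force: [-0.8, 1.3, 3.9]
grip_width: 0.0007
grip_force: 1.7
```

Contact at reported z = −4.4 mm, so the tip z is the reported z + 4.4 mm. I regrasp with that.

move_arm(series="0 0 -40 0 0 0;0 30 -56 0 0 0;0 65 -56 0 0 0;0 65 -56 0 0 0;0 65 -56 0 0 0;0 65 -56 0 0 0;0 65 -56 0 0 0;0 65 -56 0 0 0", jaw=0.5)

```text
time: 8.65
position: [0.4607, -0.3483, 0.0505]
tool_rot: [0.716, 0.698, -0.0, -0.001]
ft_force: [0.4, -0.3, -0.1]
grip_width: 0.041
grip_force: 0.0
```

move_arm(series="0 0 25 0 0 0;0 0 45 0 0 0;0 0 50 0 0 0;0 0 50 0 0 0")

```text
time: 8.98
position: [0.4604, -0.3481, -0.0002]
tool_rot: [0.716, 0.698, 0.0, -0.002]
ft_force: [0.1, -1.3, 0.5]
grip_width: 0.0437
grip_force: 0.0
```

move_arm(series="0 0 0 0 0 0;0 0 0 0 0 0;0 0 0 0 0 0;0 0 0 0 0 0;0 0 0 0 0 0;0 0 0 0 0 0;0 0 0 0 0 0;0 0 0 0 0 0", jaw=0)

```text
time: 9.65
position: [0.4624, -0.3492, 0.0016]
tool_rot: [0.715, 0.699, 0.0, 0.0]
ft_force: [-0.6, -0.1, 4.0]
grip_width: 0.0158
grip_force: 40.0
```

Run:
```python
from rel import *
np.set_printoptions(precision=4,suppress=True)
o=robot.get_obs(); p0=o['position'];r0=R.from_quat(o['tool_rot']); print(p0,r0.as_matrix()[:,0])
r=down(ST[2]+np.pi/2); show(p0,r0,[(p0+[0,0,.09],r0),(st(-.110,0,.09),r)])
```

```text
[ 0.4624 -0.3492  0.0016] [ 0.0235  0.9997 -0.0005]
[ -0.    0.1 -90.    0.    0.    0. ]
[293.5 -20.9 -88.6   0.    0.   -5.9]
```

move_arm(series="0 0 -40 0 0 0;0 0 -80 0 0 0;10 0 -89 0 0 0;50 -4 -89 0 0 -1;90 -7 -89 0 0 -2;130 -9 -89 0 0 -4;170 -12 -89 0 0 -5.9;210 -15 -89 0 0 -5.9")

```text
time: 10.32
position: [0.4512, -0.1367, 0.0899]
tool_rot: [0.678, 0.735, -0.0, -0.0]
ft_force: [1.9, -0.2, -0.7]
grip_width: 0.0156
grip_force: 40.0
```

Run:
```python
from rel import *
np.set_printoptions(precision=4,suppress=True)
o=robot.get_obs(); p0=o['position'];r0=R.from_quat(o['tool_rot']); print(o['time'],p0,o['grip_width'])
r=down(ST[2]+np.pi/2); show(p0,r0,[(st(-.110,0,.09),r)])
```

```text
10.3167 [ 0.4512 -0.1367  0.0899] 0.015585615754763691
[81.4  3.6 -0.  -0.  -0.  -0. ]
```

move_arm(series="40 2 0 0 0 0;72 3 0 0 0 0;81 4 20 0 0 0;81 4 45 0 0 0;81 4 50 0 0 0;81 4 50 0 0 0")

```text
time: 10.82
position: [0.4483, -0.0569, 0.0388]
tool_rot: [0.678, 0.735, -0.001, -0.002]
ft_force: [0.2, -0.5, -1.2]
grip_width: 0.0157
grip_force: 40.0
```

Run:
```python
from rel import *
np.set_printoptions(precision=4,suppress=True)
s=robot.camera('side');c=robot.camera('top'); o=robot.get_obs(); p0=o['position'];r0=R.from_quat(o['tool_rot']); print(o['time'],p0,local(ST,p0),o['grip_width'])
for k in (c,s):
  for d in robot.tip_of(k,'scraper_tip')+robot.tip_of(k,'scraper')+robot.tip_of(k,'cover_lip'): print(np.round(d['xyz'],4),local(ST,d['xyz']),d['p'])
tip=lambda z:[st(local(ST,p0)[0]+.11,local(ST,p0)[1],p0[2]-.0015+z)]
out=[]
for k,(x,y) in ((c,(205,90)),(s,(185,130))):
    im=cv2.resize(k['img'][y:y+100,x:x+100],None,fx=4,fy=4,interpolation=cv2.INTER_CUBIC)
    for P,col in ((tip(.0015)[0],(255,0,0)),(st(.0315,.044,.0225),(0,255,0)),(st(.0315,-.044,.0225),(0,255,0)),(st(.11,0.055,.0445),(0,0,255)),(st(.05,.0465,.01),(255,255,0))):
        u=(proj(k,P)[0]-[x,y]+.5)*4; cv2.drawMarker(im,tuple(int(v) for v in u),col,cv2.MARKER_CROSS,8,1)
    out.append(im)
cv2.imwrite('pics/g4.png',np.hstack(out)[:,:,::-1])
```

```text
10.9167 [ 0.4498 -0.058   0.0402] [-0.1088 -0.0028] 0.015921550913915426
[ 0.5602 -0.0461  0.0381] [0.0022 0.0002] 0.49
[ 0.6033 -0.0468  0.0096] [ 0.0451 -0.0039] 0.66
[ 0.5876 -0.0425  0.0278] [0.0298 0.0016] 0.6
[ 0.557  -0.0448 -0.0019] [-0.0009  0.0018] 0.25
[ 0.5548 -0.0491  0.0375] [-0.0034 -0.0023] 0.79
[ 0.4518 -0.0552  0.0366] [-0.1066 -0.0002] 0.77
[ 0.5849 -0.0464  0.021 ] [ 0.0268 -0.0021] 0.92
[ 0.7066 -0.0318  0.0133] [0.1493 0.0028] 0.36
```

View pics/g4.png

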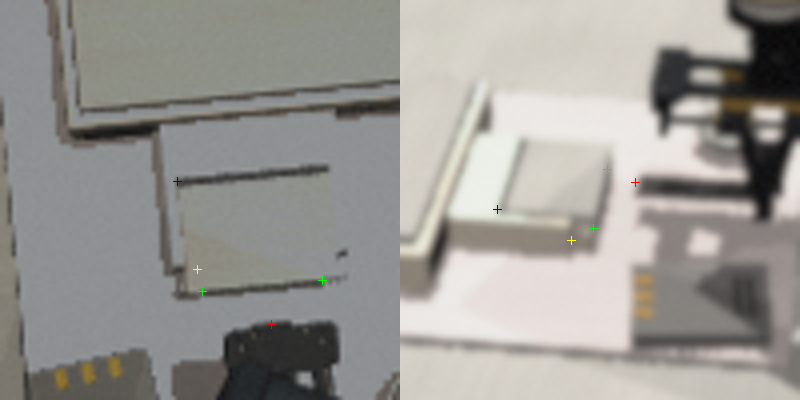

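The blade tip lies on the bay line about 28 mm before the lip, at the expected height or up to 3 mm lower (side crop (637,186)). I descend to the gap, insert the blade and check the force.

move_arm(series="2 0 12 0 0 0;3 0 21 0 0 0;3 0 23 0 0 0;3 0 23 0 0 0")

```text
time: 11.55
position: [0.4488, -0.0545, 0.0165]
tool_rot: [0.678, 0.735, -0.0, -0.001]
ft_force: [1.3, 0.1, -0.9]
grip_width: 0.0156
grip_force: 40.0
```

move_arm(series="0 10 0 0 0 0;0 20 0 0 0 0;0 30 0 0 0 0;0 42 0 0 0 0;0 53 0 0 0 0;0 53 0 0 0 0")

```text
time: 12.05
position: [0.5072, -0.0512, 0.0178]
tool_rot: [0.678, 0.735, 0.002, 0.003]
ft_force: [0.5, 0.0, -1.3]
grip_width: 0.0153
grip_force: 40.0
```

Run:
```python
from rel import *
np.set_printoptions(precision=4,suppress=True)
s=robot.camera('side');o=robot.get_obs(); p0=o['position']; L=local(ST,p0); print(o['time'],p0,L,o['grip_width'],o['ft_force'],o['moment'])
for d in robot.tip_of(s,'scraper')+robot.tip_of(s,'cover_lip'): print(np.round(d['xyz'],4),local(ST,d['xyz']),d['p'])
# plan: tip path in station x, z (blade top); now
for th in np.radians([0,10,20,30,44,55,65,75,85,95,105,109]):
    lip=np.array([-80.5*np.cos(th-.225),80.5*np.sin(th-.225)])
    t=np.array([-60*np.cos(th),60*np.sin(th) if th>.77 else lip[1]]); print(round(np.degrees(th)),'tip x,topz',t+[110,40.5],'TCP dx,dz(rep)',np.round([t[0]+110-110-L[0]*1000,t[1]+40.5-3+1.5-p0[2]*1000],1))
```

```text
12.1 [ 0.505  -0.0508  0.0175] [-0.0532 -0.    ] 0.01568672826130974 [ 0.3644  0.2605 -1.0913] [-0.0522 -0.0511  0.0026]
[ 0.508  -0.0494  0.0128] [-0.0501  0.0011] 0.48
[ 0.5827 -0.0463  0.0208] [ 0.0246 -0.0018] 0.73
0 tip x,topz [50.     22.5399] TCP dx,dz(rep) [-6.8  3.5]
10 tip x,topz [50.9115 36.4391] TCP dx,dz(rep) [-5.9 17.4]
20 tip x,topz [53.6184 50.4617] TCP dx,dz(rep) [-3.2 31.4]
30 tip x,topz [58.0385 64.1816] TCP dx,dz(rep) [ 1.3 45.1]
44 tip x,topz [66.8396 82.0911] TCP dx,dz(rep) [10.1 63.1]
55 tip x,topz [75.5854 89.6491] TCP dx,dz(rep) [18.8 70.6]
65 tip x,topz [84.6429 94.8785] TCP dx,dz(rep) [27.9 75.8]
75 tip x,topz [94.4709 98.4555] TCP dx,dz(rep) [37.7 79.4]
85 tip x,topz [104.7707 100.2717] TCP dx,dz(rep) [48.  81.2]
95 tip x,topz [115.2293 100.2717] TCP dx,dz(rep) [58.4 81.2]
105 tip x,topz [125.5291  98.4555] TCP dx,dz(rep) [68.7 79.4]
109 tip x,topz [129.5341  97.2311] TCP dx,dz(rep) [72.8 78.2]
```

move_arm(series="0 -11 0 0 0 0;0 -11 -4 0 0 0;0 -11 -12 0 0 0;0 -11 -20 0 0 0;0 -11 -29 0 0 0;0 -8 -36 0 0 0;0 -4 -43 0 0 0;0 0 -49 0 0 0")

```text
time: 12.87
position: [0.5033, -0.0506, 0.0674]
tool_rot: [0.678, 0.735, 0.0, 0.001]
ft_force: [0.3, -0.6, -1.4]
grip_width: 0.0157
grip_force: 40.0
```

Run:
```python
from rel import *
np.set_printoptions(precision=4,suppress=True)
s=robot.camera('side');o=robot.get_obs(); p0=o['position']; L=local(ST,p0); print(o['time'],p0,L,o['grip_width'],o['ft_force'],o['moment'])
for d in robot.tip_of(s,'cover_lip'): print(np.round(d['xyz'],4),local(ST,d['xyz']),d['p'])
c=robot.camera('top')
for d in robot.tip_of(c,'cover_lip'): print(np.round(d['xyz'],4),local(ST,d['xyz']),d['p'])
```

```text
12.9167 [ 0.5052 -0.051   0.0683] [-0.053  -0.0002] 0.01573548642839791 [ 1.0107 -0.7537 -0.3167] [ 0.0352 -0.033  -0.0013]
[ 0.5881 -0.0488  0.0699] [ 0.0298 -0.0047] 0.58
[0.7204 0.3435 0.0035] [0.193  0.3758] 0.33
[ 0.5936 -0.0414  0.0716] [0.0359 0.0022] 0.55
```

The lip has risen to z ≈ 70 mm, so the cover is lifting. I continue along the arc.

move_arm(series="0 6 -9 0 0 0;0 12 -16 0 0 0;0 19 -22 0 0 0;0 27 -27 0 0 0;0 35 -30 0 0 0;0 43 -32 0 0 0;0 51 -33 0 0 0;0 58 -33 0 0 0")

```text
time: 13.73
position: [0.561, -0.0457, 0.099]
tool_rot: [0.678, 0.735, 0.0, 0.0]
ft_force: [-1.0, 0.2, -1.2]
grip_width: 0.0156
grip_force: 40.0
```

move_arm(series="0 6 0 0 0 0;0 11 2 0 0 0;0 14 3 0 0 0;0 14 3 0 0 0")

```text
time: 14.07
position: [0.5736, -0.0447, 0.0958]
tool_rot: [0.678, 0.735, -0.001, -0.001]
ft_force: [-2.4, 0.2, 1.1]
grip_width: 0.016
grip_force: 40.0
```

Run:
```python
from rel import *
np.set_printoptions(precision=4,suppress=True)
s=robot.camera('side');o=robot.get_obs(); p0=o['position']; L=local(ST,p0); print(o['time'],p0,L,o['grip_width'],o['ft_force'],o['moment'])
c=robot.camera('top')
for k in (s,c):
  for d in robot.tip_of(k,'cover_lip')+robot.tip_of(k,'scraper_tip'): print(np.round(d['xyz'],4),local(ST,d['xyz']),d['p'])
for th in np.radians([80,90,100,109]): 
  lip=st(.11-.0805*np.cos(th-.225),0,.0405+.0805*np.sin(th-.225)); print(lip)
save(s,'s5')
```

```text
14.1167 [ 0.5736 -0.0447  0.0958] [0.0157 0.0005] 0.015698330695231202 [-2.1831  0.0913 -0.2105] [-0.0479  0.122  -0.0068]
[ 0.6712 -0.0376  0.1185] [ 0.1135 -0.0002] 0.74
[ 0.6806 -0.0378  0.0947] [ 0.1229 -0.0011] 0.54
[0.7182 0.3451 0.0011] [0.191  0.3775] 0.7
[ 0.6018 -0.0466  0.0105] [ 0.0437 -0.0036] 0.46
[ 0.6057 -0.0464  0.012 ] [ 0.0476 -0.0037] 0.2
[ 0.6364 -0.0402  0.1147]
[ 0.6497 -0.0391  0.119 ]
[ 0.6636 -0.038   0.1209]
[ 0.6762 -0.037   0.1205]
```

move_arm(series="0 -40 0 0 0 0;0 -80 0 0 0 0;-5 -115 0 0 0 0;-35 -135 0 0 0 0;-75 -135 0 0 0 0;-115 -135 0 0 0 0;-155 -135 0 0 0 0;-195 -135 0 0 0 0")

```text
time: 15.03
position: [0.4555, -0.2523, 0.0966]
tool_rot: [0.679, 0.735, 0.0, 0.001]
ft_force: [1.3, 0.7, -0.7]
grip_width: 0.0161
grip_force: 40.0
```

move_arm(series="-40 0 0 0 0 0;-80 0 10 0 0 3;-99 0 35 0 0 5;-99 0 65 0 0 5;-99 0 85 0 0 5;-99 0 85 0 0 5")

```text
time: 15.53
position: [0.4608, -0.3474, 0.0072]
tool_rot: [0.71, 0.704, 0.0, -0.003]
ft_force: [0.1, 0.2, -0.9]
grip_width: 0.0157
grip_force: 40.0
```

move_arm(series="0 0 3 0 0 0;0 0 6 0 0 0;0 0 8 0 0 0;0 0 8 0 0 0;0 0 8 0 0 0")

```text
time: 15.95
position: [0.4635, -0.3488, 0.0042]
tool_rot: [0.71, 0.705, -0.0, 0.001]
ft_force: [-0.0, 0.3, -1.1]
grip_width: 0.0159
grip_force: 40.0
```

Run:
```python
from rel import *
o=robot.get_obs(); print(o['time'],o['position'],o['ft_force'],R.from_quat(o['tool_rot']).as_matrix()[:,0])
```

```text
15.95 [ 0.4634585  -0.34876768  0.00416494] [-0.02750823  0.29768994 -1.06190433] [ 0.0072492   0.99997264 -0.0014701 ]
```

move_arm(series="0 0 1 0 0 0;0 0 2 0 0 0;0 0 2 0 0 0")

```text
time: 16.2
position: [0.4632, -0.3488, 0.0016]
tool_rot: [0.71, 0.704, 0.0, 0.001]
ft_force: [0.6, 0.2, 2.2]
grip_width: 0.016
grip_force: 40.0
```

move_arm(series="0 0 0 0 0 0;0 0 0 0 0 0;0 0 0 0 0 0;0 0 0 0 0 0;0 0 0 0 0 0;0 0 -25 0 0 0;0 0 -65 0 0 0;0 0 -100 0 0 0", jaw=0.7)

```text
time: 16.87
position: [0.4621, -0.3479, 0.1014]
tool_rot: [0.71, 0.704, 0.0, -0.001]
ft_force: [1.4, -1.0, 0.2]
grip_width: 0.0579
grip_force: 0.0
```

Run:
```python
from rel import *
np.set_printoptions(precision=4,suppress=True)
s=robot.camera('side');c=robot.camera('top')
o=robot.get_obs(); p0=o['position'];r0=R.from_quat(o['tool_rot']); print(o['time'],p0,o['grip_width'],o['q'])
pk=rect(-.055,.055,-.045,.045,.026)
for cams in ([c],[s],[c,s]):
  z=fit(cams,[.481,.077,.2],pk,w=3); print(z,local(ST,z[0]),z[0][2]-ST[2])
  print(fit(cams,ST,PLATE,w=3)[0])
for k in (c,s):
  for d in robot.tip_of(k,'scraper')+robot.tip_of(k,'scraper_tip')+robot.tip_of(k,'cover_lip'): print(np.round(d['xyz'],4),d['p'])
r=down(ST[2]+np.pi/2); show(p0,r0,[(st(-.067,.225,.09),r)])
```

```text
16.9667 [ 0.4658 -0.3516  0.1066] 0.05962645492991878 [-0.838   0.6157  1.6445  0.0001  0.8694 -0.8305]
(array([0.482 , 0.0758, 0.2099]), np.float64(0.5082094832578896), 100) [-0.066  0.128] 0.12990739219584235
[ 0.5583 -0.047   0.0795]
(array([0.4792, 0.0815, 0.1902]), np.float64(0.4926149325987301), 100) [-0.0684  0.1339] 0.1102276742793561
[ 0.5576 -0.0477  0.0913]
(array([0.4807, 0.077 , 0.2068]), np.float64(0.2792119394633723), 200) [-0.0672  0.1293] 0.12681090951778795
[ 0.5581 -0.047   0.0834]
[ 0.4649 -0.3469  0.0033] 0.92
[ 0.5762 -0.347  -0.    ] 0.96
[ 0.4973 -0.1648  0.008 ] 0.28
[ 0.6753 -0.0372  0.1192] 0.83
[ 0.4685 -0.3497 -0.0008] 0.51
[ 0.5709 -0.3538  0.0005] 0.46
[ 0.6722 -0.0411  0.118 ] 0.85
[524.2   3.3  12.    0.4   0.5  -5. ]
```

move_arm(series="41 0 5 0 0 -1;82 0 10 0 0 -2;123 0 12 0 0 -3;164 1 12 0 0 -5;205 1 12 0 0 -5;246 1 12 0 0 -5;287 2 12 0 0 -5;328 2 12 0 0 -5")

```text
time: 17.93
position: [0.4664, -0.0186, 0.088]
tool_rot: [0.679, 0.734, -0.001, -0.001]
ft_force: [1.0, -0.3, 0.9]
grip_width: 0.0608
grip_force: 0.0
```

Run:
```python
from rel import *
np.set_printoptions(precision=4,suppress=True)
o=robot.get_obs(); p0=o['position'];r0=R.from_quat(o['tool_rot']); print(o['time'],p0,o['grip_width'])
r=down(ST[2]+np.pi/2); show(p0,r0,[(st(-.067,.225,.09),r),(st(-.067,.225,.010),r)])
```

```text
17.9333 [ 0.4664 -0.0186  0.088 ] 0.0607943866152522
[189.9  21.9  -1.9  -0.1  -0.1  -0.1]
[189.8  22.1  78.1  -0.1  -0.1  -0.1]
```

move_arm(series="41 5 0 0 0 0;82 10 0 0 0 0;123 16 0 0 0 0;164 22 0 0 0 0;190 22 15 0 0 0;190 22 50 0 0 0;190 22 76 0 0 0;190 22 77 0 0 0")

```text
time: 18.6
position: [0.4701, 0.1709, 0.0073]
tool_rot: [0.678, 0.735, -0.004, -0.003]
ft_force: [-0.8, -0.3, -0.5]
grip_width: 0.0609
grip_force: 0.0
```

Run:
```python
from rel import *
np.set_printoptions(precision=4,suppress=True)
o=robot.get_obs(); p0=o['position'];r0=R.from_quat(o['tool_rot']); print(o['time'],p0,local(ST,p0),o['grip_width'],o['ft_force'])
```

```text
18.6 [0.4701 0.1709 0.0073] [-0.0703  0.2237] 0.06089747677197467 [-0.763  -0.3429 -0.5011]
```

move_arm(series="0 0 -1 0 0 0;-15 2 -1 0 0 0;-27 2 -1 0 0 0;-38 2 -1 0 0 0;-49 2 -1 0 0 0;-60 2 -1 0 0 0;-71 2 -1 0 0 0;-82 2 -1 0 0 0")

```text
time: 19.27
position: [0.4826, 0.0884, 0.0139]
tool_rot: [0.679, 0.734, 0.001, -0.0]
ft_force: [0.2, 6.1, 5.4]
grip_width: 0.0605
grip_force: 3.0
```

move_arm(series="-11 0 0 0 0 0;-22 0 0 0 0 0;-33 0 0 0 0 0;-44 0 0 0 0 0;-52 0 0 0 0 0;-58 0 0 0 0 0;-62 0 0 0 0 0;-64 0 0 0 0 0")

```text
time: 19.93
position: [0.4872, 0.0248, 0.0134]
tool_rot: [0.679, 0.734, -0.0, -0.001]
ft_force: [0.3, 5.7, 4.9]
grip_width: 0.0606
grip_force: 2.8
```

Run:
```python
from rel import *
np.set_printoptions(precision=4,suppress=True)
s=robot.camera('side');c=robot.camera('top')
o=robot.get_obs(); p0=o['position']; print(o['time'],p0,local(ST,p0),o['grip_width'],o['ft_force'])
pk=rect(-.055,.055,-.045,.045,.026)
for k in (c,s): print([(local(ST,d['xyz']),d['p']) for d in robot.tip_of(k,'pack')])
init=[*st(-.067,.022,0)[:2],ST[2]]
for cams in ([c],[s],[c,s]):
  z=fit(cams,init,pk,w=5); print(z,local(ST,z[0]),z[0][2]-ST[2])
a=c['img'][90:240,190:350]; b=s['img'][120:270,150:310]
cv2.imwrite('pics/g5.png',cv2.resize(np.hstack([a,b]),None,fx=2.5,fy=2.5,interpolation=cv2.INTER_CUBIC)[:,:,::-1])
```

```text
20.0333 [0.4873 0.0247 0.0132] [-0.0648  0.0766] 0.06079062502488354 [-0.9378  1.191   0.8119]
[(array([-0.0769,  0.0172]), 0.86), (array([-0.3006, -0.1433]), 0.66), (array([-0.0006,  0.0049]), 0.63)]
[(array([-0.2391,  0.2454]), 0.97), (array([-0.2995, -0.1418]), 0.91), (array([-0.1906,  0.4271]), 0.68)]
(array([ 0.4917, -0.0322,  0.0335]), np.float64(0.7287146069161998), 57) [-0.0649  0.0195] -0.04646686878779633
(array([ 0.4802, -0.0095,  0.1403]), np.float64(0.29671163253931215), 92) [-0.0746  0.0431] 0.060307302576540975
(array([ 0.4838, -0.0332,  0.0981]), np.float64(0.5129390485049325), 143) [-0.0729  0.0192] 0.018144370728239337
```

View pics/g5.png

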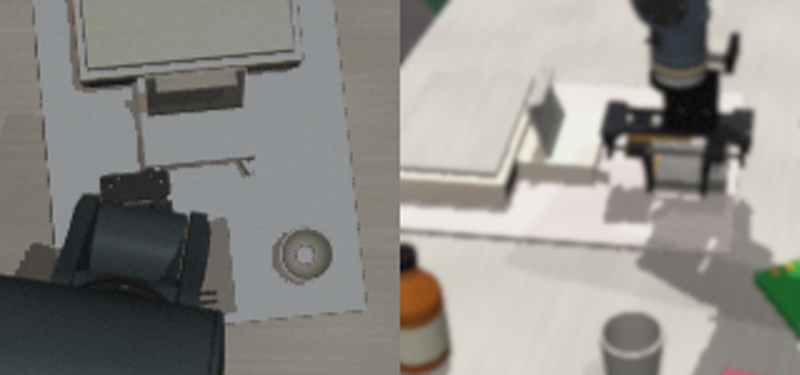

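Run:
```python
from rel import *
np.set_printoptions(precision=4,suppress=True)
c=robot.camera('top'); g=cv2.GaussianBlur(c['img'].mean(2).astype(np.float32),(0,0),.6)
P=[]
for r in range(182,214,2):
    row=np.diff(g[r,274:292]); j=np.argmax(np.abs(row)); print(r,274+j+.5,round(float(row[j])),local(ST,ray(c,[274+j+.5,r],.026)[0]))
for col in (276,279,281): 
    w=np.diff(g[205:230,col]); j=np.argsort(-np.abs(w))[:2]; print(col,205.5+j,w[j],[local(ST,ray(c,[col,205.5+k],.026)[0])[0] for k in j])
```

```text
182 281.5 25 [-0.0334 -0.0268]
184 281.5 31 [-0.0392 -0.0262]
186 281.5 26 [-0.0451 -0.0256]
188 281.5 26 [-0.0509 -0.025 ]
190 281.5 23 [-0.0567 -0.0244]
192 282.5 17 [-0.0628 -0.0267]
194 282.5 27 [-0.0686 -0.0262]
196 282.5 27 [-0.0744 -0.0256]
198 282.5 26 [-0.0802 -0.025 ]
200 282.5 24 [-0.086  -0.0244]
202 283.5 17 [-0.0921 -0.0267]
204 283.5 29 [-0.0979 -0.0261]
206 283.5 28 [-0.1037 -0.0256]
208 283.5 28 [-0.1095 -0.025 ]
210 283.5 24 [-0.1153 -0.0244]
212 284.5 18 [-0.1214 -0.0267]
276 [213.5 212.5] [-28.2758 -20.7614] [np.float64(-0.12329490553909084), np.float64(-0.1204034177330901)]
279 [218.5 219.5] [-13.0924  -6.8213] [np.float64(-0.13859143763948795), np.float64(-0.14147869220010276)]
281 [218.5 214.5] [-25.9678  22.8972] [np.float64(-0.13915836734703763), np.float64(-0.12760133968305304)]
```

move_arm(series="-5 0 0 0 0 0;-10 0 0 0 0 0;-15 0 0 0 0 0;-18 0 0 0 0 0;-19.5 0 0 0 0 0;-19.5 0 0 0 0 0;-10 0 0 0 0 0;10 0 -20 0 0 0")

```text
time: 20.85
position: [0.4863, 0.0342, 0.0311]
tool_rot: [0.68, 0.734, -0.001, -0.001]
ft_force: [0.1, 0.3, 0.3]
grip_width: 0.0611
grip_force: 0.0
```

move_arm(series="0 0 -40 0 0 7;0 -30 -60 0 0 14;0 -70 -60 0 0 21;-10 -95 -60 0 0 28;-30 -105 -60 0 0 35;-50 -105 -60 0 0 42;-70 -105 -60 0 0 49;-70 -105 -60 0 0 56", jaw=0.5)

```text
time: 21.52
position: [0.3899, -0.0457, 0.0935]
tool_rot: [0.945, 0.326, 0.002, 0.002]
ft_force: [0.5, -0.1, -0.1]
grip_width: 0.0438
grip_force: 0.0
```

Run:
```python
from rel import *
np.set_printoptions(precision=4,suppress=True)
o=robot.get_obs(); p0=o['position'];r0=R.from_quat(o['tool_rot']); print(o['time'],p0,local(ST,p0),o['grip_width'],o['ft_force'],o['q'])
r=down(ST[2]); show(p0,r0,[(st(-.17,0,.075),r)])
c=robot.camera('top');g=cv2.GaussianBlur(c['img'].mean(2).astype(np.float32),(0,0),.6)
for r in range(182,212,4):
    row=np.diff(g[r,274:298]); j=np.argmax(np.abs(row)); print(r,274+j+.5,round(float(row[j])),local(ST,ray(c,[274+j+.5,r],.026)[0]))
```

```text
21.5167 [ 0.3899 -0.0457  0.0935] [-0.1675  0.0143] 0.04376408666337764 [ 0.5079 -0.0519 -0.1323] [-0.4027  0.4731  2.1192 -0.0013  0.5445  0.5044]
[-10.   10.4  18.6   0.2  -0.2  33.5]
182 287.5 25 [-0.0351 -0.0442]
186 288.5 32 [-0.047 -0.046]
190 288.5 28 [-0.0587 -0.0448]
194 289.5 25 [-0.0706 -0.0465]
198 296.5 32 [-0.0842 -0.0657]
202 287.5 -19 [-0.0932 -0.0383]
206 284.5 -14 [-0.104  -0.0285]
210 291.5 -18 [-0.1176 -0.0476]
```

move_arm(series="-3 3 0 0 0 7;-6 6 10 0 0 14;-10 10 25 0 0 21;-10 10 40 0 0 28;-10 10 55 0 0 33.5;-10 10 70 0 0 33.5;-10 10 81 0 0 33.5;-10 10 82 0 0 33.5")

```text
time: 22.23
position: [0.3856, -0.0561, 0.0097]
tool_rot: [0.999, 0.046, -0.001, -0.001]
ft_force: [0.7, 0.3, 0.4]
grip_width: 0.0436
grip_force: 0.0
```

Run:
```python
from rel import *
np.set_printoptions(precision=4,suppress=True)
s=robot.camera('side');o=robot.get_obs(); p0=o['position'];r0=R.from_quat(o['tool_rot']); print(o['time'],p0,local(ST,p0),o['ft_force'],r0.as_matrix()[:,0],o['q'])
pk=rect(-.055,.055,-.045,.045,.026)
z=fit([s],[*st(-.07,0,0)[:2],ST[2]],pk,w=3); print(z,local(ST,z[0]),z[0][2]-ST[2])
r=down(ST[2]); show(p0,r0,[(st(-.13,0,.011),r),(st(.035,0,.011),r)])
```

```text
22.2833 [ 0.3857 -0.0562  0.0103] [-0.1725  0.0041] [ 0.5919  0.1417 -0.4654] [ 0.9958  0.091  -0.0021] [-0.4333  0.6871  2.1676 -0.0002  0.2892  1.0465]
(array([ 0.48  , -0.0347,  0.0465]), np.float64(0.9659090967085168), 100) [-0.0768  0.018 ] -0.033499227947466834
[42.5  4.6 -0.8 -0.1  0.1  0.6]
[207.4   6.5  -1.1  -0.1   0.1   0.6]
```

move_arm(series="12 4 0 0 0 0.6;24 4.5 0 0 0 0.6;36 4.5 0 0 0 0.6;46 4.5 0 0 0 0.6;56 5 0 0 0 0.6;66 5 0 0 0 0.6;76 5 0 0 0 0.6;86 5 0 0 0 0.6")

```text
time: 22.95
position: [0.4696, -0.053, 0.0115]
tool_rot: [0.999, 0.04, -0.003, -0.001]
ft_force: [-6.7, -0.7, 4.7]
grip_width: 0.0433
grip_force: 3.0
```

move_arm(series="8 0 0 0 0 0;16 0 0 0 0 0;24 0 0 0 0 0;32 0 0 0 0 0;32 0 0 0 0 0")

```text
time: 23.37
position: [0.5057, -0.0518, 0.0115]
tool_rot: [0.999, 0.039, 0.001, 0.0]
ft_force: [-1.3, -0.0, 1.1]
grip_width: 0.0436
grip_force: 1.0
```

Run:
```python
from rel import *
np.set_printoptions(precision=4,suppress=True)
s=robot.camera('side');c=robot.camera('top');o=robot.get_obs(); p0=o['position'];r0=R.from_quat(o['tool_rot']); print(o['time'],p0,local(ST,p0),o['ft_force'],o['moment'])
r=down(ST[2]); show(p0,r0,[(st(.035,0,.011),r)])
a=c['img'][90:240,190:350]; b=s['img'][120:270,150:310]
cv2.imwrite('pics/g6.png',cv2.resize(np.hstack([a,b]),None,fx=2.5,fy=2.5,interpolation=cv2.INTER_CUBIC)[:,:,::-1])
```

```text
23.4667 [ 0.5057 -0.052   0.0114] [-0.0526 -0.0013] [ 0.2171 -0.7428  0.3091] [ 0.0626  0.0132 -0.0001]
[87.6 -1.5  0.6  0.1 -0.2 -0.1]
```

View pics/g6.png

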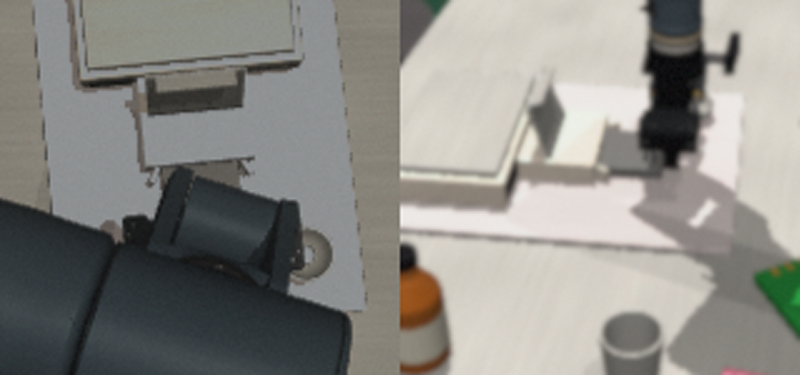

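The pack's front is in the mouth, central between the guides. I push on, then creep to the stop.

move_arm(series="10 -1 0 0 0 0;20 -1 0 0 0 0;30 -1 0 0 0 0;40 -1 0 0 0 0;50 -1 0 0 0 0;60 -1 0 0 0 0;70 -1 0 0 0 0;76 -1 0 0 0 0")

```text
time: 24.13
position: [0.5798, -0.0449, 0.011]
tool_rot: [0.999, 0.039, -0.001, -0.0]
ft_force: [-1.3, -0.6, 1.0]
grip_width: 0.0436
grip_force: 1.3
```

move_arm(series="2 0 0 0 0 0;4 0 0 0 0 0;6 0 0 0 0 0;6 0 0 0 0 0")

```text
time: 24.47
position: [0.5856, -0.0444, 0.011]
tool_rot: [0.999, 0.039, -0.0, -0.0]
ft_force: [-2.5, 0.2, 0.7]
grip_width: 0.0434
grip_force: 1.5
```

move_arm(series="1 0 0 0 0 0;2 0 0 0 0 0;2 0 0 0 0 0")

```text
time: 24.72
position: [0.5882, -0.0442, 0.011]
tool_rot: [0.999, 0.039, 0.0, -0.0]
ft_force: [-3.3, 0.7, -0.3]
grip_width: 0.0432
grip_force: 1.2
```

move_arm(series="1 0 0 0 0 0;2 0 0 0 0 0;2 0 0 0 0 0")

```text
time: 24.97
position: [0.589, -0.0441, 0.011]
tool_rot: [0.999, 0.039, -0.001, -0.0]
ft_force: [-4.5, -1.7, 2.7]
grip_width: 0.0437
grip_force: 2.5
```

move_arm(series="1 0 0 0 0 0;1.5 0 0 0 0 0;1.5 0 0 0 0 0")

```text
time: 25.22
position: [0.589, -0.0441, 0.011]
tool_rot: [0.999, 0.039, -0.003, -0.0]
ft_force: [-7.8, -3.1, 4.6]
grip_width: 0.0437
grip_force: 3.8
```

move_arm(series="1 0 0 0 0 0;1.5 0 0 0 0 0;1.5 0 0 0 0 0")

```text
time: 25.47
position: [0.589, -0.0441, 0.011]
tool_rot: [0.999, 0.039, -0.004, -0.0]
ft_force: [-9.3, -3.4, 7.3]
grip_width: 0.0432
grip_force: 5.1
```

move_arm(series="2 0 0 0 0 0;4 0 0 0 0 0;4 0 0 0 0 0;4 0 0 0 0 0")

```text
time: 25.8
position: [0.589, -0.044, 0.011]
tool_rot: [0.999, 0.04, -0.008, -0.001]
ft_force: [-16.7, -5.9, 12.1]
grip_width: 0.0438
grip_force: 8.6
```

move_arm(series="-10 0 0 0 0 0;-30 0 0 0 0 0;-65 0 0 0 0 0;-105 0 0 0 0 0;-145 0 0 0 0 0;-165 0 -30 0 0 0;-165 0 -65 0 0 0;-165 0 -65 0 0 0")

```text
time: 26.47
position: [0.4356, -0.0579, 0.0802]
tool_rot: [0.999, 0.038, 0.005, 0.002]
ft_force: [1.4, -0.2, 0.4]
grip_width: 0.0434
grip_force: 0.0
```

Run:
```python
from rel import *
np.set_printoptions(precision=2,suppress=True)
s=robot.camera('side');c=robot.camera('top');o=robot.get_obs(); p0=o['position']; print(o['time'],p0,local(ST,p0),o['ft_force'])
out=[]
for k,(x,y) in ((c,(235,120)),(s,(205,155))):
    im=cv2.resize(k['img'][y:y+70,x:x+70],None,fx=5.7,fy=5.7,interpolation=cv2.INTER_CUBIC)
    for P,col in ((st(.045,.045,.026),(255,0,0)),(st(.045,-.045,.026),(255,0,0)),(st(.045,.045,.010),(255,0,255)),(st(.0,.0,.010),(0,0,255)),(st(.05,.064,.01),(255,255,0)),(st(.05,.064,.04),(0,255,0)),(st(.05,-.064,.04),(0,255,0))):
        u=(proj(k,P)[0]-[x,y]+.5)*5.7; cv2.drawMarker(im,tuple(int(v) for v in u),col,cv2.MARKER_CROSS,8,1)
    out.append(im)
cv2.imwrite('pics/g7.png',np.hstack(out)[:,:,::-1])
g=c['img'].mean(2)
for Y in (-.03,-.015,0,.015,.03):
    X=np.arange(.02,.056,.002); u=proj(c,[st(x,Y,.026) for x in X]).astype(np.float32)
    print(Y,cv2.remap(g.astype(np.float32),u[:,:1],u[:,1:],cv2.INTER_LINEAR).ravel().astype(int))
for d in robot.tip_of(c,'pack')+robot.tip_of(s,'pack')+robot.tip_of(c,'mouth'): print(local(ST,d['xyz'])*1000,d['p'])
```

```text
26.5667 [ 0.44 -0.06  0.08] [-0.12 -0.  ] [ 0.3  -1.11  0.2 ]
-0.03 [143 144 143 143 144 143 143 144 143 139 130  85  68  89  78  89 121 137]
-0.015 [143 143 143 143 143 143 143 143 143 138 121  97  67  77  93  92 119 143]
0 [143 144 144 144 143 143 144 144 143 138 129  89  77  89  74  84 114 135]
0.015 [144 144 144 142 142 143 142 143 144 142 133 110  65  77  91  85 117 143]
0.03 [143 144 143 143 142 143 143 143 143 139 130  83  71  82  72  86 117 136]
[-188.97  430.88] 0.95
[-299.32 -142.13] 0.68
[-120.97 -288.86] 0.53
[-235.06  245.17] 0.75
[-192.84  427.68] 0.64
[-297.83 -141.15] 0.62
[45.   -3.11] 0.94
[-50.89 393.83] 0.16
```

View pics/g7.png

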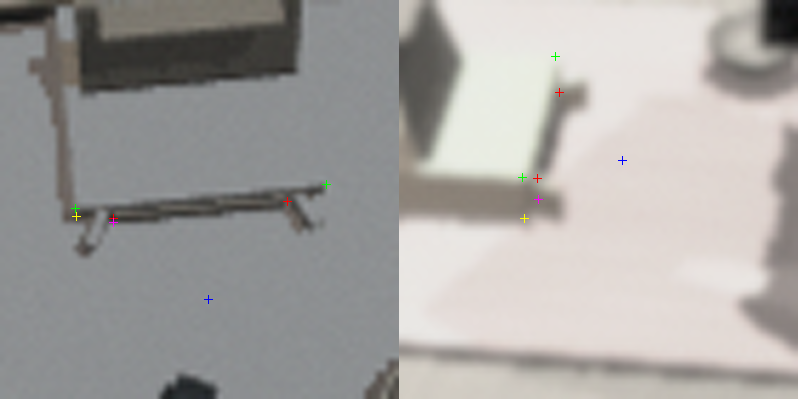

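Crop: the pack's rear edge lies on the expected home line, (113,217) to (287,201), evenly across the mouth, with the cover still fully open. Next I shut the cover from behind.

move_arm(series="0 0 -35 0 0 0;20 0 -67 0 0 0;60 0 -67 0 0 0;100 0 -67 0 0 0;140 0 -67 0 0 0;180 0 -67 0 0 0;220 0 -67 0 0 0;260 0 -67 0 0 0", jaw=0)

```text
time: 27.38
position: [0.6933, -0.0355, 0.141]
tool_rot: [0.999, 0.039, -0.001, -0.0]
ft_force: [-0.1, -0.9, -0.2]
grip_width: 0.0026
grip_force: 0.0
```

Run:
```python
from rel import *
np.set_printoptions(precision=4,suppress=True)
c=robot.camera('top');o=robot.get_obs(); p0=o['position'];r0=R.from_quat(o['tool_rot']); print(o['time'],p0,local(ST,p0),o['grip_width'],o['ft_force'],o['q'])
show(p0,r0,[(st(.168,0,.145),down(ST[2])),(st(.168,0,.088),down(ST[2]))])
```

```text
27.4333 [ 0.703  -0.0358  0.1413] [ 0.1454 -0.0009] 0.001645213172054493 [ 9.349  -1.4433  1.6358] [-0.2101  0.7109  1.2932  0.0023  1.1253  1.2812]
[22.6 -0.9 -3.4  0.1 -0.7 -0.1]
[21.9 -1.  53.6  0.1 -0.7 -0.1]
```

move_arm(series="12 0 -3 0 0 0;22 0 -3 0 0 0;22 0 -3 0 0 0;22 0 -3 0 0 0")

```text
time: 27.77
position: [0.713, -0.0342, 0.144]
tool_rot: [0.999, 0.039, -0.001, -0.0]
ft_force: [-0.3, 0.5, -0.8]
grip_width: 0.0004
grip_force: 0.0
```

Run:
```python
from rel import *
np.set_printoptions(precision=4,suppress=True)
c=robot.camera('top');s=robot.camera('side');o=robot.get_obs(); p0=o['position'];r0=R.from_quat(o['tool_rot']); print(o['time'],p0,local(ST,p0),o['ft_force'],o['moment'])
for k in (c,s):
  for d in robot.tip_of(k,'cover_lip')[:2]: print(np.round(d['xyz'],4),local(ST,d['xyz']),d['p'])
```

```text
27.8667 [ 0.7123 -0.0344  0.1448] [ 0.1548 -0.0003] [-0.3461  0.42   -0.4192] [ 0.0395  0.0245 -0.023 ]
[ 0.6707 -0.0338  0.1175] [0.1134 0.0037] 0.74
[0.4832 0.3366 0.0026] [-0.0439  0.3879] 0.66
```

move_arm(series="10 0 0 0 0 0;10 0 20 0 0 0;10 0 40 0 0 0;10 0 55 0 0 0;10 0 57 0 0 0;10 0 57 0 0 0")

```text
time: 28.47
position: [0.7222, -0.0337, 0.088]
tool_rot: [0.999, 0.039, -0.001, -0.0]
ft_force: [0.2, 0.6, 0.7]
grip_width: 0.0005
grip_force: 0.0
```

Run:
```python
from rel import *
np.set_printoptions(precision=4,suppress=True)
o=robot.get_obs(); p0=o['position']; print(o['time'],p0,local(ST,p0),o['ft_force'])
```

```text
28.4667 [ 0.7222 -0.0337  0.088 ] [ 0.1647 -0.0004] [0.1663 0.6184 0.6635]
```

move_arm(series="-15 0 0 0 0 0;-27 0 0 0 0 0;-41 0 0 0 0 0;-55 0 0 0 0 0;-68 0 5 0 0 0;-79 0 12 0 0 0;-88 0 22 0 0 0;-94 0 33 0 0 0")

```text
time: 29.13
position: [0.6306, -0.0416, 0.0586]
tool_rot: [0.999, 0.039, 0.002, 0.001]
ft_force: [0.2, 0.3, 0.4]
grip_width: 0.0001
grip_force: 0.4
```

move_arm(series="-2 0 6 0 0 0;-3 0 10 0 0 0;-3 0 13 0 0 0;-3 0 14 0 0 0;-3 0 14 0 0 0")

```text
time: 29.55
position: [0.6276, -0.0414, 0.0423]
tool_rot: [0.999, 0.039, 0.001, 0.0]
ft_force: [1.1, -0.3, 0.2]
grip_width: 0.0002
grip_force: 0.0
```

Run:
```python
from rel import *
np.set_printoptions(precision=4,suppress=True)
s=robot.camera('side');o=robot.get_obs(); p0=o['position']; print(o['time'],p0,local(ST,p0),o['ft_force'])
for d in robot.tip_of(s,'cover_lip')[:2]: print(np.round(d['xyz'],4),local(ST,d['xyz']),d['p'])
```

```text
29.6 [ 0.6276 -0.0414  0.0424] [ 0.0698 -0.0005] [-0.3957  0.3859  0.7536]
[ 0.5832 -0.0464  0.0255] [ 0.0251 -0.0019] 0.89
```

move_arm(series="0 0 1 0 0 0;0 0 2 0 0 0;0 0 2 0 0 0")

```text
time: 29.9
position: [0.6269, -0.0413, 0.04]
tool_rot: [0.999, 0.039, 0.0, -0.0]
ft_force: [0.0, -0.6, -0.3]
grip_width: 0.0004
grip_force: 0.0
```

move_arm(series="0 0 1 0 0 0;0 0 1 0 0 0")

```text
time: 30.07
position: [0.6269, -0.0413, 0.0399]
tool_rot: [0.999, 0.039, 0.0, 0.0]
ft_force: [-0.4, 0.9, 4.7]
grip_width: 0.0002
grip_force: 2.4
```

move_arm(series="0 0 1 0 0 0;0 0 1 0 0 0")

```text
time: 30.23
position: [0.6269, -0.0413, 0.0398]
tool_rot: [0.999, 0.039, 0.0, 0.0]
ft_force: [-2.1, 1.3, 9.8]
grip_width: 0.0006
grip_force: 4.9
```

Fully shut: it stops firm at the expected height. I lift away and check everything.

move_arm(series="0 0 -20 0 0 0;0 0 -60 0 0 0;-30 0 -100 0 0 0;-70 0 -130 0 0 0;-110 0 -150 0 0 0;-150 0 -150 0 0 0;-150 0 -150 0 0 0")

```text
time: 30.82
position: [0.4719, -0.0521, 0.1894]
tool_rot: [0.999, 0.039, -0.002, -0.0]
ft_force: [-0.6, 0.2, 0.0]
grip_width: 0.0006
grip_force: 0.0
```

Run:
```python
from rel import *
np.set_printoptions(precision=4,suppress=True)
s=robot.camera('side');c=robot.camera('top');o=robot.get_obs(); print(o['time'],o['position'],o['ft_force'],o['joint_velocities'])
for k in (c,s):
  for n in ('cover_lip','scraper','dish','beaker','bottle'): print(n,[(np.round(d['xyz'],4),d['p']) for d in robot.tip_of(k,n)[:1]])
P=[]; LEAF=[((.0315-.003,y0,.0445),(.0315-.003,y1,.0445)) for y0,y1 in ((-.04,.04),)]
g=s['img'].mean(2).astype(np.float32)
b=s['img'][120:270,150:310]
cv2.imwrite('pics/end.png',cv2.resize(np.hstack([c['img'][90:240,190:350],b]),None,fx=2.5,fy=2.5,interpolation=cv2.INTER_CUBIC)[:,:,::-1])
```

```text
30.9167 [ 0.4739 -0.0524  0.1889] [-0.5005 -0.4481 -0.3274] [ 0.0123  0.0558 -0.099   0.0109 -0.0366  0.0129]
cover_lip [(array([ 0.5879, -0.0405,  0.0244]), 0.86)]
scraper [(array([ 0.4672, -0.3445,  0.0036]), 0.71)]
dish []
beaker [(array([0.4779, 0.3411, 0.0047]), 0.93)]
bottle [(array([0.7208, 0.3446, 0.003 ]), 0.6)]
cover_lip [(array([ 0.585 , -0.0463,  0.0202]), 0.67)]
scraper [(array([ 0.4669, -0.347 ,  0.0003]), 0.44)]
dish [(array([ 0.4961, -0.1644,  0.0111]), 0.74)]
beaker [(array([0.4812, 0.337 , 0.0028]), 0.85)]
bottle [(array([0.7207, 0.3441, 0.0056]), 0.87)]
```

```bash
python3 -c "
from rig import robot; print(robot.hand_in())"
```

```text
the job is handed in; nothing more can be done
None
```

The job is handed in at about 31 s, no verdict shown: cover levered open with the blade, scraper back on the bench, pack pushed to a firm stop at its home line, cover pressed fully shut, and dish, beaker and bottle measuring where they were to within a few mm.

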